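Tack-cure half a coil: set the lamp's output, then hold its sprung shutter half open

TASK

The ring coil on the curing lamp's glass is to be tack-cured on its terminal-pin half only. While the shutter is still shut, swing the output lever to the second-smallest of its five dots; then slide the sprung shutter half open by its finger tab - pointer at the long middle line, never much beyond it, because the other half of the coil must stay dark - and finish the program while still holding it there with the fingers against its spring. Leave the coil and the things lying about undisturbed.

Things in the scene. Friction and masses are not known exactly. Their poses are not given: they have to be found in the camera images.
- curing_lamp: grey bench lamp box 140 (its x) x 320 (its y) x 60 mm high, fixed; origin at the centre of its underside, -x its front, towards the robot, +y its left end. On its flat aluminium top, left to right: two spring barrels with the shutter's tab between, the glass window in the middle, the output lever. Only tab, lever knob and coil stand more than 11 mm over the top.
- shutter (a joint): shutter travel, m: 0 shut, 0.022 half, 0.044 fully open; opens along the lamp's +y. Spring force about 4.6 N shut, 9.7 N half, 14.7 N fully open; let go, it shuts. Its slim pointer runs over three engraved lines on the panel between window and front barrel, near its front edge: shut, half (the long line), open.
- shutter_tab (a point): centre of the top of the shutter's upright black finger tab, 38 mm above the panel; moves with the shutter (shut: 68 mm from the window centre along the lamp's +y). Tab 24 mm along the lamp's x, 11 mm thick along y (the travel); its grip spans 12 to 38 mm above the panel. The barrels (10.5 mm high) begin 29 mm either side of it in x.
- output_lever (a joint): lever angle, rad: 0 at the smallest dot (left end of the scale, window side), growing counter-clockwise seen from above to 1.745 at the largest dot (right end). The five dots, growing in size, are at 0, 0.436, 0.873, 1.309, 1.745; the second-smallest is 0.436. It stays where it is left and needs about 1.2 N at the knob.
- lever_pivot (a point): point on the panel (60 mm above the bench) on the lever's vertical hinge axis, at (0.030, -0.095) in the lamp's frame. At joint value q the lever points 2.269 + q rad counter-clockwise from the lamp's +x.
- lever_knob (a point): centre of the top of the lever's upright black cylindrical knob, 14 mm across, its grip from 14 to 35 mm above the panel, top 38 mm above the panel; 50 mm from the hinge axis. The lever's arm under it lies 6 to 9 mm above the panel.
- window_center (a point): centre of the glass's upper face, 10 mm above the panel. Window 46 mm square in a frame 69 x 66 mm; the shutter runs under the glass and uncovers first the end towards the lever.
- coil: loose ring coil, 36 mm across, 9.5 mm high (pins to 15 mm), lying flat on the middle of the glass with its two terminal pins towards the lever; origin at the centre of its underside. Must stay as it lies.
- glue_bottle: bystander: small bottle with a blue nozzle, 26 mm across, 66 mm high, standing on the bench behind the lamp, loose; origin at its underside's centre
- tweezers: bystander: steel tweezers, 22 x 130 x 8 mm, lying on the bench left of the lamp, loose
- coil_jig: bystander: black block with a white top plate, 53 x 53 x 47 mm, on the bench right of the lamp, loose
- fine_spool: bystander: small spool of fine wire, 36 mm across, 30 mm high, on the bench left of the lamp, loose
Not all that is in view belongs to the job. Leave any turquoise look-alike of the coil alone.

How it is judged:
On the way:
1. the output lever stands at the second-smallest dot (within 0.12 rad) while the shutter is still shut (value of joint output_lever between 0.316 and 0.556 rad and value of joint shutter below 0.004 m), for 0.2 s.
At the end, for the whole second after the job is handed in: The fingers hold the shutter at half travel, 18 to 26 mm of its 44 mm, at rest against its spring (finger contact over 3 N); the output lever stands within 0.12 rad of the second-smallest dot (0.436 rad); the coil lies flat within 6 mm of where it lay (value of joint shutter between 0.018 and 0.026 m and velocity of joint shutter between -0.005 and 0.005 m/s and contact force between the fingers and shutter above 3 N and value of joint output_lever between 0.316 and 0.556 rad and distance of coil from where it was at the start of the episode below 0.006 m and angle between coil's own z axis and vertical below 0.1 rad); the arm keeps its last pose, push and grip.
It fails at once if the shutter is opened more than 6 mm while the lever is off the second-smallest dot (more than 0.16 rad away) (value of joint shutter above 0.006 m and (value of joint output_lever above 0.596 rad or value of joint output_lever below 0.276 rad)).
It fails at once if the shutter is opened well beyond half (over 32 mm), which lights the other half of the coil (value of joint shutter above 0.032 m).
It fails at once if the coil is shifted by more than 10 mm (distance of coil from where it was at the start of the episode above 0.01 m).
It fails at once if a bystander (glue bottle, tweezers, coil jig, fine-wire spool) is shifted by more than 15 mm (distance of any of glue_bottle, tweezers, coil_jig, fine_spool from where it was at the start of the episode above 0.015 m).
It also fails if it takes over 38 s, if anything falls off the work surface, if the arm or the gripper's body presses on something with over 40 N, if the wrist force passes 120 N, or if a joint passes its speed limit or range.

ROBOT

A 6-joint arm with a two-finger parallel gripper is mounted at the origin on a cart in front of the work surface, level with it; the furniture and walls round the work are solid. World frame = base frame: x ahead of the robot, y to its left, z up, the work surface at z = 0. Lengths are in m, angles in rad, forces in N, time in s.
With the tool pointing down it reaches from about 0.35 to 0.975 m from the base axis. Payload 4.9 kg.
Tool frame: the origin (TCP) lies midway between the tips of the shut fingers; the grasp point (between the pads) lies 19 mm behind it; z points along the fingers, y is the line along which they close (so a half turn about z gives the same grasp; the last joint's range is limited). The gripper opens to 85 mm and grips with 20 to 120 N. Pads are 22 mm wide; open, the fingers measure 114 mm over their backs; the gripper's body (76 mm by 85 mm) begins 54 mm behind the grasp point. The pads swing forward as they close: fully open they stand 13 mm farther back than shut.
Start: joints at [1.159, 0.053, 1.613, -0, 1.476, -0.119], TCP at [0.18, 0.598, 0.231] pointing down, gripper open.
Joint ranges: [-3.01, 3.01], [-1.01, 2.22], [0.06, 2.58], [-1.02, 4.17], [0.09, 2.62], [-3.14, 3.14]. Speed limits (rad/s): [2.57, 2.57, 3.14, 3.14, 3.14, 3.14].

INTERFACE

Orientations are given as a rotation vector (axis times angle).
In Python, from station import ctrl gives the robot as it stands.
- The arm moves only by the tool step_arm, never from a script. Its argument "targets" is a list of rows, each an object with "travel": the shift along the world's x, y, z as a fraction of full scale, a list of three; "angular": the turn, a rotation vector about the world's x, y, z as a fraction of full scale, a list of three; "gripper": the opening, from 0 (shut) to 1 (fully open). In form: [{"travel": [x, y, z], "angular": [rx, ry, rz], "gripper": gripper}, ...]. A call has 1 to 10 rows; each row is the pose to reach, as a shift and turn from the pose commanded when the call began; what a row does not reach only later rows make up. Full scale, the value 1, is 0.6 m for a shift and pi/4 rad for a turn. A row lasts 1/10 s, in which the tool goes at most 50 mm and 8.59 degrees, less where a joint would pass 70% of its speed; a pose out of reach is approached as far as the arm can. A call with a number of a shift or a turn outside -1 to 1 is refused whole. A call with a gripper value outside its range is refused whole. The fingers move at their own pace and stop on an object; "squeeze" is the grip in N (left out, the last holds). Time passes only in rows, so rows that repeat a pose let the fingers close. It gives the time, the measured TCP pose, the force, the opening and the grip force at its end, in the units of the state.
- ctrl.get_obs(): the state, without advancing time (a new reading comes with each control period).
- ctrl.get_image(name): name is "side" or "top"; returns a dict with "img" (420x560x3 uint8, red, green, blue), "fx", "fy", "cx", "cy" (pixels), "rvec" (rotation vector, rad) and "tvec" (3), from world to camera coordinates, as OpenCV has them. Camera axes: x right, y down, z forward; pixel columns grow to the right and rows downward; lengths in m; the calibration is good to about 2 mm. A picture is of the moment at which its call begins. There is no depth.
- ctrl.finish_job(): hands the job in; it is judged then, once.
The state is a dict: "t": time; "q": joint angles; "dq": joint speeds; "effort": joint torques, N m; "tool_pos": TCP position; "tool_rot": TCP orientation; "contact_force": force on the tool from outside, world axes, zero at the start; "wrist_torque": the same for the moment, N m; "opening": finger opening in m; "grip_force": force on a finger pad.
Only numpy, scipy, OpenCV 4.12 (cv2) and the standard library are available. Lean on these libraries where they do the work, as an engineer would, in place of code of your own. Each camera call takes 0.05 s, during which the arm holds its last target. There are 200 camera calls.

## Working session

There is one attempt and no reset: what is moved stays moved. The work goes in short steps, Python scripts to look and compute and a tool call to move; the robot and the scene stay as the last step left them, time stands still between calls to the robot, and variables do not carry over. Pictures are saved under pics/ and viewed, at most 10 in all, crops included, and the job is handed in when it is done.

Besides the shell and the picture viewer there is one more tool, called after ">>>" as name(argument=value, ...), one argument or row to a line, values as JSON. step_arm: Moves the arm, as the interface text tells. Its arguments: {"type":"object","properties":{"targets":{"type":"array"},"squeeze":{"type":"number"}},"required":["targets"]}

```bash
mkdir -p pics; ls
python3 - <<'E'
from station import ctrl
import cv2,pickle
for n in("top","side"):
    d=ctrl.get_image(n);cv2.imwrite(f"pics/{n}0.png",d["img"][:,:,::-1]);pickle.dump(d,open(n+"0.pkl","wb"))
    print(n,d["fx"],d["cx"],d["cy"],d["rvec"],d["tvec"])
o=ctrl.get_obs();print(o["t"],o["tool_pos"],o["tool_rot"],o["opening"])
E
```

```text
pics
top 399.7582096443454 286.65035528653704 208.2528007293166 [ 2.10279302 -2.12768531  0.17750424] [0.05404084 0.53872746 1.1335396 ]
side 477.31204302764394 273.0193601948469 202.28398727665262 [ 2.59491226 -0.03303026 -0.01132523] [-0.53522219  0.1042961   1.24641424]
0.1 [0.180173   0.59787161 0.2301841 ] [-4.58187068e-01 -3.10750155e+00  2.83740288e-03] 0.08527356217218073
```

View pics/top0.png

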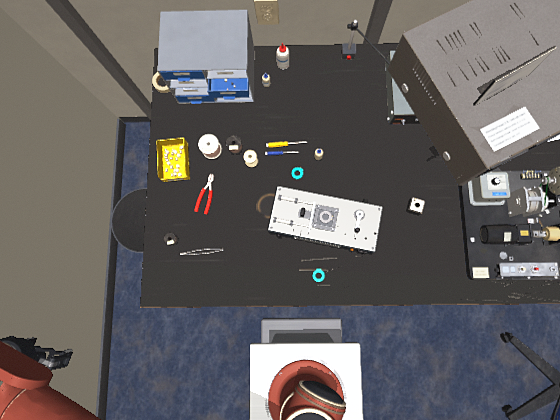

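View pics/side0.png

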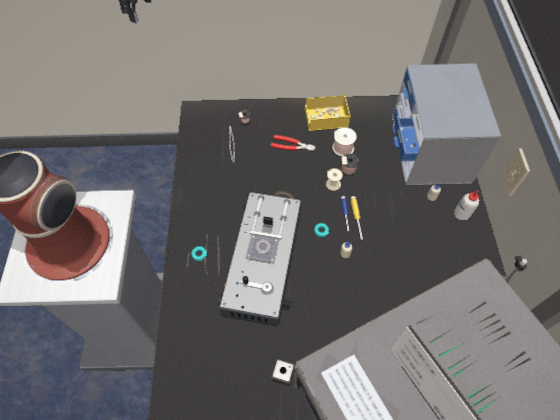

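The lamp is at about (325,219) in top and (262,255) in side. The tab is at about (303,212) top, and the knob at about (357,231) top and (245,280) side. The turquoise rings at (297,173) and (319,275) in top are look-alikes. The coil on the glass is grey, at (325,216). I'll enlarge both views.

Run:
```python
import cv2,numpy as np
a=cv2.imread("pics/top0.png")[178:258,262:392];b=cv2.imread("pics/side0.png")[185:325,215:310]
cv2.imwrite("pics/c1.png",cv2.resize(a,None,fx=6,fy=6,interpolation=cv2.INTER_CUBIC))
cv2.imwrite("pics/c2.png",cv2.resize(b,None,fx=4,fy=4,interpolation=cv2.INTER_CUBIC))
```

```text
(no output)
```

View pics/c1.png

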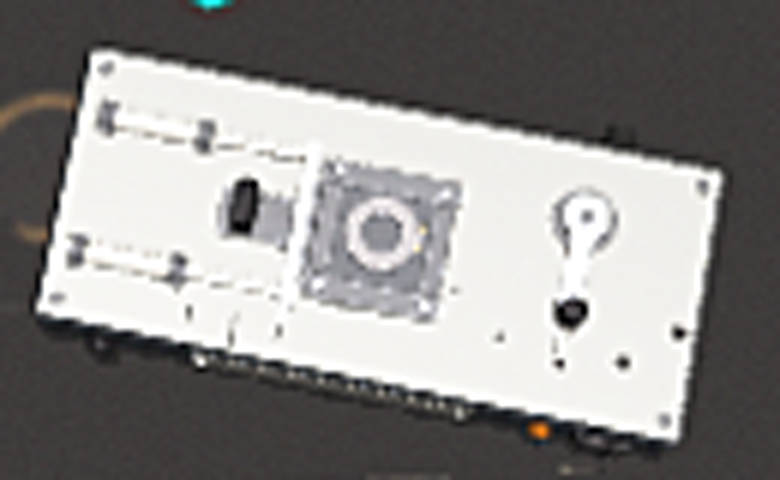

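View pics/c2.png

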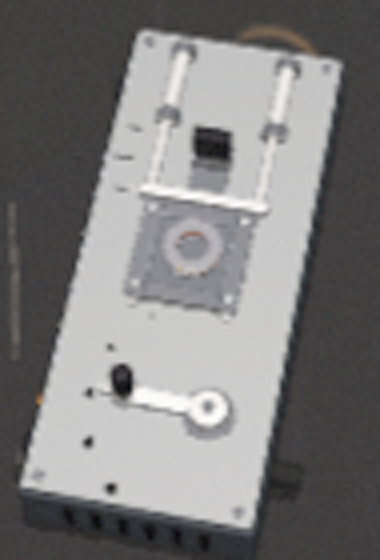

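c1 shows the panel corners at about (92,48), (722,170), (682,440) and (38,315). The tab is at (243,205), the coil at (381,233), the pivot at (586,215) and the knob at (570,312). The dots are at (452,290), (500,337), (558,362), (622,361) and (678,332), so the second-smallest is (500,337). The lever currently stands near the third dot. c2 agrees: tab (212,143), coil (192,247), knob (122,380), pivot (210,406).

```bash
cat > h.py <<'E'
import cv2,numpy as np,pickle
def cam(n):
    d=pickle.load(open(n+"0.pkl","rb"));return d,cv2.Rodrigues(d["rvec"])[0],np.array(d["tvec"]),np.array([[d["fx"],0,d["cx"]],[0,d["fy"],d["cy"]],[0,0,1]])
C={n:cam(n) for n in("top","side")}
def plane(n,p,z):
    d,R,t,K=C[n];r=R.T@np.linalg.inv(K)@np.array([*p,1.]);o=-R.T@t;return o+r*(z-o[2])/r[2]
def tri(a,b):
    P=[C[n][3]@np.c_[C[n][1],C[n][2]] for n in("top","side")]
    X=cv2.triangulatePoints(*P,np.array(a,float).reshape(2,1),np.array(b,float).reshape(2,1))[:,0];return X[:3]/X[3]
T=lambda x,y:(262+(x+.5)/6-.5,178+(y+.5)/6-.5)
S=lambda x,y:(215+(x+.5)/4-.5,185+(y+.5)/4-.5)
E
python3 - <<'E'
from h import *
np.set_printoptions(precision=4,suppress=True)
for n,seed in(("top",(345,212)),("side",(262,285))):
    img=C[n][0]["img"];g=img.min(2)
    m=((g>(150 if n=="top" else 120))).astype(np.uint8)
    m=cv2.morphologyEx(m,cv2.MORPH_CLOSE,np.ones((5,5)))
    _,l=cv2.connectedComponents(m);k=l[seed[1],seed[0]];cs,_=cv2.findContours((l==k).astype(np.uint8),0,1)
    c=max(cs,key=cv2.contourArea).reshape(-1,2).astype(float)
    w=np.array([plane(n,p,.06)[:2] for p in c],np.float32)
    r=cv2.minAreaRect(w);print(n,k,r)
for nm,a,b in[("tab",(243,205),(212,143)),("coil",(381,233),(192,247)),("knob",(570,312),(122,380)),("pivot",(586,215),(209,406))]:
    print(nm,tri(T(*a),S(*b)))
for nm,a,b,z in[("tab",(245,182),(212,132),.098),("coil",(381,233),(192,247),.078),("knob",(570,308),(122,369),.098),("pivot",(586,215),(209,406),.072),("dot2",(500,337),(89,393),.06),("half",(233,330),(124,157),.06),("dot5",(678,332),(111,488),.06)]:
    print(nm,plane("top",T(*a),z),plane("side",S(*b),z))
E
```

```text
top 117 ((0.5039144158363342, -0.06276647746562958), (0.31294360756874084, 0.14307045936584473), 77.77579498291016)
side 25 ((0.5088464617729187, -0.06431056559085846), (0.31592515110969543, 0.1355748325586319), 77.77781677246094)
tab [0.523  0.0031 0.0835]
coil [ 0.5098 -0.0632  0.0748]
knob [ 0.4691 -0.1509  0.0834]
pivot [ 0.5183 -0.1627  0.0695]
tab [0.5308 0.002  0.098 ] [0.5238 0.0029 0.098 ]
coil [ 0.5088 -0.0631  0.078 ] [ 0.5102 -0.0647  0.078 ]
knob [ 0.4688 -0.1488  0.098 ] [ 0.4703 -0.1501  0.098 ]
pivot [ 0.5173 -0.1624  0.072 ] [ 0.5188 -0.1635  0.072 ]
dot2 [ 0.4602 -0.1205  0.06  ] [ 0.4485 -0.1488  0.06  ]
half [0.4652 0.0083 0.06  ] [0.4676 0.008  0.06  ]
dot5 [ 0.4615 -0.2061  0.06  ] [ 0.4621 -0.2066  0.06  ]
```

Lamp yaw is about -0.213 rad and the lever is now at about 0.82 rad. The tab top is at (0.525, 0.0025), the knob at (0.469, -0.150) and the pivot at (0.518, -0.163). The target knob position is (0.478, -0.1325). The closing axis only needs +0.08 rad to line up with lamp y, and that suits both grasps.

>>> step_arm(
  targets=[
    {"travel":[0.4,-0.663,0],"angular":[0,0,0.1],"gripper":0.5},
    {"travel":[0.4,-0.663,0],"angular":[0,0,0.1],"gripper":0.5},
    {"travel":[0.4,-0.663,0],"angular":[0,0,0.1],"gripper":0.5},
    {"travel":[0.4,-0.663,0],"angular":[0,0,0.1],"gripper":0.5},
    {"travel":[0.4,-0.663,0],"angular":[0,0,0.1],"gripper":0.5},
    {"travel":[0.4,-0.663,0],"angular":[0,0,0.1],"gripper":0.5},
    {"travel":[0.4,-0.663,0],"angular":[0,0,0.1],"gripper":0.5},
    {"travel":[0.4,-0.663,0],"angular":[0,0,0.1],"gripper":0.5},
    {"travel":[0.4,-0.663,0],"angular":[0,0,0.1],"gripper":0.5},
    {"travel":[0.4,-0.663,0],"angular":[0,0,0.1],"gripper":0.5},
  ],
  squeeze=20,
)

```text
t: 1.1
tool_pos: [0.4218, 0.197, 0.2309]
tool_rot: [0.344, 3.123, -0.002]
contact_force: [-0.4, 0.6, -1.2]
opening: 0.0427
grip_force: 0.0
```

>>> step_arm(
  targets=[
    {"travel":[0.082,-0.582,0],"angular":[0,0,0],"gripper":0.5},
    {"travel":[0.082,-0.582,0],"angular":[0,0,0],"gripper":0.5},
    {"travel":[0.082,-0.582,0],"angular":[0,0,0],"gripper":0.5},
    {"travel":[0.082,-0.582,0],"angular":[0,0,0],"gripper":0.5},
    {"travel":[0.082,-0.582,0],"angular":[0,0,0],"gripper":0.5},
    {"travel":[0.082,-0.582,0],"angular":[0,0,0],"gripper":0.5},
    {"travel":[0.082,-0.582,0],"angular":[0,0,0],"gripper":0.5},
    {"travel":[0.082,-0.582,-0.15],"angular":[0,0,0],"gripper":0.5},
    {"travel":[0.082,-0.582,-0.15],"angular":[0,0,0],"gripper":0.5},
    {"travel":[0.082,-0.582,-0.15],"angular":[0,0,0],"gripper":0.5},
  ],
)

```text
t: 2.1
tool_pos: [0.4649, -0.147, 0.1342]
tool_rot: [-0.337, -3.11, -0.007]
contact_force: [-0.7, 0.9, -1.3]
opening: 0.0426
grip_force: 0.0
```

>>> step_arm(
  targets=[
    {"travel":[0,0,0],"angular":[0,0,0],"gripper":0.5},
    {"travel":[0,0,0],"angular":[0,0,0],"gripper":0.5},
    {"travel":[0,0,0],"angular":[0,0,0],"gripper":0.5},
  ],
)

```text
t: 2.4
tool_pos: [0.4713, -0.149, 0.1444]
tool_rot: [0.334, 3.119, -0.003]
contact_force: [1.0, 0.1, 0.7]
opening: 0.0425
grip_force: 0.0
```

Run:
```python
from station import ctrl
import cv2
a=ctrl.get_image("top")["img"][178:258,262:392,::-1];b=ctrl.get_image("side")["img"][185:325,215:310,::-1]
a=cv2.resize(a,None,fx=3.5,fy=3.5,interpolation=2);b=cv2.resize(b,None,fx=3.5,fy=3.5,interpolation=2)
a=cv2.copyMakeBorder(a,0,b.shape[0]-a.shape[0],0,0,0)
cv2.imwrite("pics/d.png",cv2.hconcat([a,b]));print(ctrl.get_obs()["tool_pos"])
```

```text
[ 0.47081478 -0.14883608  0.14357569]
```

View pics/d.png

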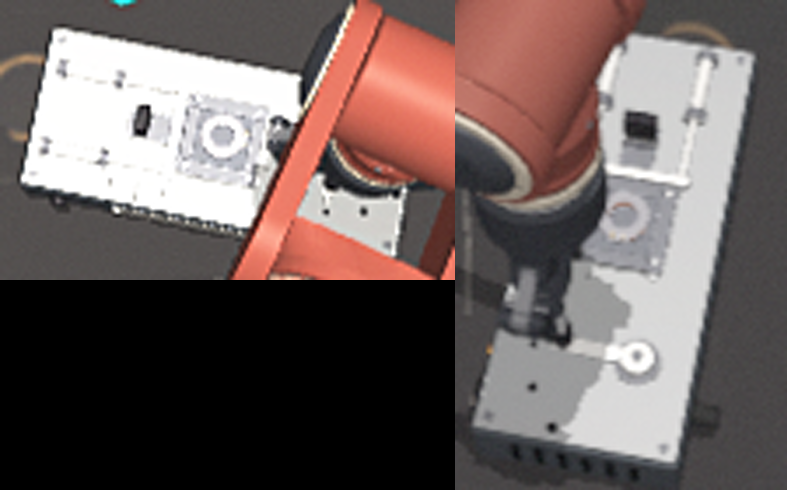

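The hand is above the knob, with the side view showing fingers at about (540,310). The coil at (222,135) is clear. I'll descend and grip.

>>> step_arm(
  targets=[
    {"travel":[0,0,-0.06],"angular":[0,0,0],"gripper":0.5},
    {"travel":[0,0,-0.09],"angular":[0,0,0],"gripper":0.5},
    {"travel":[0,0,-0.117],"angular":[0,0,0],"gripper":0.5},
    {"travel":[0,0,-0.117],"angular":[0,0,0],"gripper":0.5},
    {"travel":[0,0,-0.117],"angular":[0,0,0],"gripper":0.5},
    {"travel":[0,0,-0.117],"angular":[0,0,0],"gripper":0.3},
    {"travel":[0,0,-0.117],"angular":[0,0,0],"gripper":0.2},
    {"travel":[0,0,-0.117],"angular":[0,0,0],"gripper":0.0},
    {"travel":[0,0,-0.117],"angular":[0,0,0],"gripper":0.0},
    {"travel":[0,0,-0.117],"angular":[0,0,0],"gripper":0.0},
  ],
)

```text
t: 3.5
tool_pos: [0.4705, -0.1493, 0.0726]
tool_rot: [0.336, 3.121, -0.002]
contact_force: [-2.3, -0.0, 5.6]
opening: 0.0132
grip_force: 20.8
```

The knob is gripped (opening 13 mm, 20.8 N). Next I swing it along the arc.

>>> step_arm(
  targets=[
    {"travel":[0.0025,0.007,0],"angular":[0,0,0],"gripper":0},
    {"travel":[0.0057,0.0145,0],"angular":[0,0,0],"gripper":0},
    {"travel":[0.0095,0.0217,0],"angular":[0,0,0],"gripper":0},
    {"travel":[0.014,0.0287,0],"angular":[0,0,0],"gripper":0},
    {"travel":[0.014,0.0287,0],"angular":[0,0,0],"gripper":0},
    {"travel":[0.014,0.0287,0],"angular":[0,0,0],"gripper":0},
    {"travel":[0.014,0.0287,0],"angular":[0,0,0],"gripper":0},
  ],
)

```text
t: 4.2
tool_pos: [0.4787, -0.1321, 0.0724]
tool_rot: [0.336, 3.122, -0.002]
contact_force: [-1.2, -1.4, 5.3]
opening: 0.0132
grip_force: 20.4
```

>>> step_arm(
  targets=[
    {"travel":[0,0,0],"angular":[0,0,0],"gripper":0.5},
    {"travel":[0,0,0],"angular":[0,0,0],"gripper":0.5},
    {"travel":[0,0,0],"angular":[0,0,0],"gripper":0.5},
    {"travel":[0,0,0.06],"angular":[0,0,0],"gripper":0.5},
    {"travel":[0,0,0.12],"angular":[0,0,0],"gripper":0.5},
    {"travel":[0,0,0.18],"angular":[0,0,0],"gripper":0.5},
    {"travel":[0.03,0.07,0.18],"angular":[0,0,0],"gripper":0.5},
    {"travel":[0.06,0.15,0.18],"angular":[0,0,0],"gripper":0.5},
    {"travel":[0.077,0.224,0.18],"angular":[0,0,0],"gripper":0.5},
    {"travel":[0.077,0.224,0.18],"angular":[0,0,0],"gripper":0.5},
  ],
)

```text
t: 5.2
tool_pos: [0.5245, 0.0076, 0.1788]
tool_rot: [-0.326, -3.124, -0.003]
contact_force: [-0.4, -0.4, 0.3]
opening: 0.0425
grip_force: 0.0
```

>>> step_arm(
  targets=[
    {"travel":[0,0,0],"angular":[0,0,0],"gripper":0.5},
    {"travel":[0,0,0],"angular":[0,0,0],"gripper":0.5},
    {"travel":[0,0,0],"angular":[0,0,0],"gripper":0.5},
  ],
)

```text
t: 5.5
tool_pos: [0.524, 0.0019, 0.1789]
tool_rot: [-0.339, -3.123, 0.0]
contact_force: [0.1, 0.1, -0.8]
opening: 0.0425
grip_force: 0.0
```

Run:
```python
from station import ctrl
import cv2
a=ctrl.get_image("top")["img"][178:258,262:392,::-1];b=ctrl.get_image("side")["img"][185:325,215:310,::-1]
a=cv2.resize(a,None,fx=3.5,fy=3.5,interpolation=2);b=cv2.resize(b,None,fx=3.5,fy=3.5,interpolation=2)
a=cv2.copyMakeBorder(a,0,b.shape[0]-a.shape[0],0,0,0)
cv2.imwrite("pics/e.png",cv2.hconcat([a,b]));print(ctrl.get_obs()["tool_pos"])
```

```text
[0.52403796 0.00193674 0.17905113]
```

View pics/e.png

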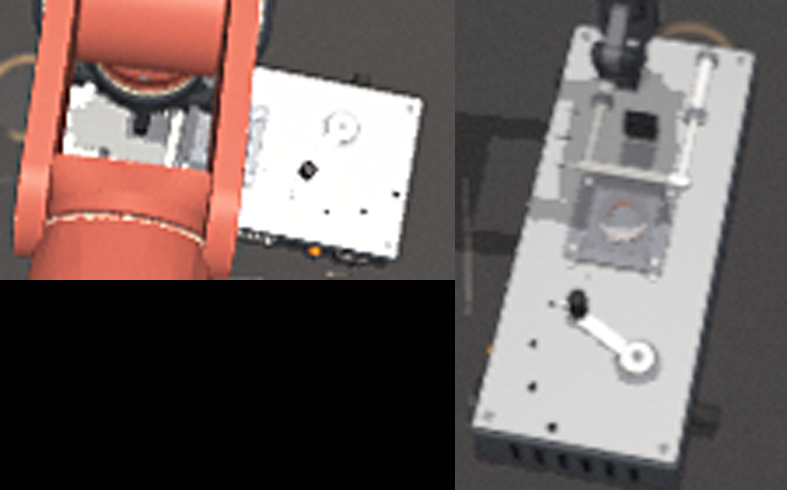

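The lever now points at the second dot: knob at (308,170) and dot at (292,196) in the top crop. In the side crop the dot is at (551,304). I'll check the angle numerically.

Run:
```python
from h import *
T=lambda x,y:(262+(x+.5)/3.5-.5,178+(y+.5)/3.5-.5)
S=lambda x,y:(215+(x-455+.5)/3.5-.5,185+(y+.5)/3.5-.5)
for n,f,p,k in(("top",T,(342,127),(308,169)),("side",S,(637,356),(577,296))):
    a=plane(n,f(*p),.072);b=plane(n,f(*k),.098);print(a,b,np.arctan2(*(b-a)[1::-1])+.213-2.269)
```

```text
[ 0.51576984 -0.16268956  0.072     ] [ 0.47747172 -0.12968759  0.098     ] 0.37433804675614013
[ 0.518276   -0.16400595  0.072     ] [ 0.48013119 -0.13158363  0.098     ] 0.38111026400671344
```

The lever is at about 0.38–0.41 rad by both estimates, inside 0.316–0.556. Next I descend on the tab and grip it.

>>> step_arm(
  targets=[
    {"travel":[0,0,-0.06],"angular":[0,0,0],"gripper":0.5},
    {"travel":[0,0,-0.12],"angular":[0,0,0],"gripper":0.5},
    {"travel":[0,0,-0.15],"angular":[0,0,0],"gripper":0.5},
    {"travel":[0,0,-0.175],"angular":[0,0,0],"gripper":0.5},
    {"travel":[0,0,-0.175],"angular":[0,0,0],"gripper":0.5},
    {"travel":[0,0,-0.175],"angular":[0,0,0],"gripper":0.3},
    {"travel":[0,0,-0.175],"angular":[0,0,0],"gripper":0.2},
    {"travel":[0,0,-0.175],"angular":[0,0,0],"gripper":0.0},
    {"travel":[0,0,-0.175],"angular":[0,0,0],"gripper":0.0},
    {"travel":[0,0,-0.175],"angular":[0,0,0],"gripper":0.0},
  ],
  squeeze=40,
)

```text
t: 6.6
tool_pos: [0.5254, 0.002, 0.076]
tool_rot: [0.335, 3.121, -0.003]
contact_force: [-2.1, -5.5, 4.8]
opening: 0.0104
grip_force: 41.4
```

The tab is gripped. I'll pull it about 19 mm along lamp +y, in steps.

>>> step_arm(
  targets=[
    {"travel":[0.0013,0.006,0],"angular":[0,0,0],"gripper":0},
    {"travel":[0.0026,0.012,0],"angular":[0,0,0],"gripper":0},
    {"travel":[0.004,0.018,0],"angular":[0,0,0],"gripper":0},
    {"travel":[0.0053,0.024,0],"angular":[0,0,0],"gripper":0},
    {"travel":[0.0067,0.031,0],"angular":[0,0,0],"gripper":0},
    {"travel":[0.0067,0.031,0],"angular":[0,0,0],"gripper":0},
    {"travel":[0.0067,0.031,0],"angular":[0,0,0],"gripper":0},
    {"travel":[0.0067,0.031,0],"angular":[0,0,0],"gripper":0},
  ],
)

```text
t: 7.4
tool_pos: [0.5292, 0.0198, 0.0759]
tool_rot: [0.335, 3.121, -0.006]
contact_force: [-1.7, -8.8, 5.6]
opening: 0.0103
grip_force: 41.4
```

Run:
```python
from station import ctrl
import cv2,pickle
b=ctrl.get_image("side")["img"][:,:,::-1][185:325,215:310]
b=cv2.resize(b[:105],None,fx=5.5,fy=5.5,interpolation=2)
cv2.imwrite("pics/f.png",b);o=ctrl.get_obs();print(o["tool_pos"],o["contact_force"],o["grip_force"])
```

```text
[0.52922491 0.01977018 0.07595959] [-2.65317006 -8.94944531  5.95322423] 41.44349455833435
```

View pics/f.png

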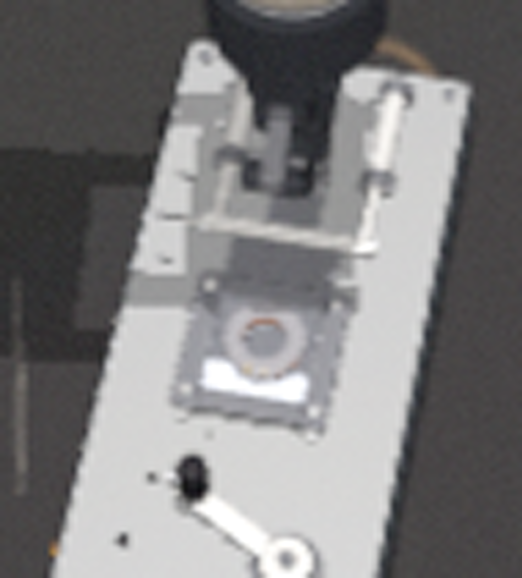

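The bar and pointer, at about (195,219), are level with the long middle line at (170,216). The lower pin half of the glass is lit and the other half is dark. The lever is still near its dot, and the coil is undisturbed. Image, force and travel estimates give about 20–21 mm, so I'll nudge it 1.2 mm and hold.

>>> step_arm(
  targets=[
    {"travel":[0.0004,0.002,0],"angular":[0,0,0],"gripper":0},
    {"travel":[0.0004,0.002,0],"angular":[0,0,0],"gripper":0},
    {"travel":[0.0004,0.002,0],"angular":[0,0,0],"gripper":0},
    {"travel":[0.0004,0.002,0],"angular":[0,0,0],"gripper":0},
    {"travel":[0.0004,0.002,0],"angular":[0,0,0],"gripper":0},
  ],
)

```text
t: 7.95
tool_pos: [0.5295, 0.0208, 0.076]
tool_rot: [0.335, 3.121, -0.006]
contact_force: [-2.8, -9.1, 6.1]
opening: 0.0104
grip_force: 41.4
```

Run:
```python
from station import ctrl
o=ctrl.get_obs();print(o["tool_pos"],o["contact_force"],o["grip_force"]);print(ctrl.finish_job())
```

```text
[0.52946613 0.02083832 0.07595554] [-2.80859222 -9.14674438  6.08980063] 41.42977595329285
the job is handed in; nothing more can be done
None
```

I handed the job in at about 8 s with the lever near the second-smallest dot (about 0.38–0.41 rad by my estimates) and the shutter gripped at about half travel (about 21–22 mm); the coil looked undisturbed, and no verdict came back.

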